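# Restock the jar lane on the buffet, oldest first

### The arm

A 6-joint arm with a two-finger parallel gripper is mounted at the origin on the work surface. World frame = base frame: x ahead of the robot, y to its left, z up, the work surface at z = 0. Lengths are in m, angles in rad, forces in N, time in s.
With the tool pointing down it reaches from about 0.35 to 0.975 m from the base axis. Payload 17.4 kg.
Tool frame: the origin (TCP) lies at the very end of the fingers, on their centre line; the grasp point (between the pads) lies 19 mm behind it; y points along the fingers, z is the direction in which the jaws open and shut, and the axes are right-handed (so a half turn about y gives the same grasp; the last joint's range is limited). The gripper opens to 85 mm and grips with 20 to 120 N. Pads are 22 mm wide; open, the fingers measure 114 mm over their backs; the gripper's body (76 mm by 85 mm) begins 54 mm behind the grasp point. The pads swing forward as they close: fully open they stand 13 mm farther back than shut.
Start: joints at [1.087, 0.116, 1.442, -0, 1.584, -0.038], TCP at [0.291, 0.609, 0.231] pointing down, gripper open.
Joint ranges: [-2.83, 2.83], [-0.83, 2.19], [0.07, 2.5], [-1.14, 4.28], [0.01, 3], [-2.97, 2.97]. Speed limits (rad/s): [1.89, 1.89, 2.22, 3.14, 3.14, 3.14].

### API

Orientations are given as a 3x3 rotation matrix whose columns are the frame's x, y, z axes.
In Python, from workcell import arm, cams, workorder gives the robot as it stands.
- The arm moves only by the tool carry_out, never from a script. Its argument "deltas" is a list of rows, each a list of 3 entries, a list of its own where there are three numbers: the turn, a rotation vector about the tool's x, y, z in rad, then the shift along the tool's x, y, z in m, then the gripper command: -1 is fully open, 1 is shut, values between are in proportion. A call has 1 to 20 rows; each row shifts and turns the pose as measured when the row begins, along the tool's axes as they then stand; what a row does not reach is not made up. A row lasts 1/12 s, in which the tool goes at most 41.7 mm and 7.16 degrees, less where a joint would pass 70% of its speed; a pose out of reach is approached as far as the arm can. A call is refused whole if a number of a shift passes 0.0417 or a number of a turn 0.125, either way. A call with a gripper value outside its range is refused whole. The fingers move at their own pace and stop on an object; the grip force is fixed at half the most. Time passes only in rows, so rows that do not move let the fingers close. It gives the time, the measured TCP pose, the force and the opening at its end, in the units of the state.
- arm.state(): the state, without advancing time (a new reading comes with each control period).
- cams.get_image(name): name is "side" or "top"; returns a dict with "frame" (384x512x3 uint8, blue, green, red), "depth" (384x512 float32, m along the optical axis (not along the pixel's ray), 0 where there is no reading), "fx", "fy", "cx", "cy" (pixels), "distortion" ([k1, k2, p1, p2, k3] as OpenCV has them; the pictures are not rectified), "view" (4x4, takes a point from world to camera coordinates). Camera axes: x right, y down, z forward; pixel columns grow to the right and rows downward; lengths in m; the calibration is good to about 2 mm. A picture is of the moment at which its call begins.
- workorder.finish_job(): hands the job in, once; it reports no verdict.
The state is a dict: "clock": time; "qpos": joint angles; "qvel": joint speeds; "tau": joint torques, N m; "position": TCP position; "ee_rot": TCP orientation; "contact_force": force on the tool from outside, world axes, zero at the start; "torque": the same for the moment, N m; "gripper_width": opening from 0.0 (shut) to 1.0 (fully open).
Only numpy, scipy, OpenCV 4.12 (cv2) and the standard library are available. Lean on these libraries where they do the work, as an engineer would, in place of code of your own. Each camera call takes 0.05 s, during which the arm holds its last target. There are 200 camera calls.

### The job

Restock the jar lane first-in-first-out: draw the sliding follower towards the lane's front stop until the two old jars already in the lane are pressed together against the stop, then push the follower back and stand the two new jars from the cardboard tray in the lane between the old jars and the follower. Finally draw the follower up again until all four jars stand upright in one row pressed snug against the front stop, and let go. Press firmly enough to feel the stop but gently, never tip a jar, and leave everything else on the table where it is.

Things in the scene. Friction and masses are not known exactly. Their poses are not given: they have to be found in the camera images.
- lane: The jar lane, a fixed straight wooden channel: two rails 5 mm thick, tops 36 mm above the table, 54 mm apart inside, grey floor 6 mm thick between them. Origin on the table on the centre line; z up, x runs along the lane from the front (-x, robot side, front stop) to the rear (+x, follower). Rails run from x = -150 to +115 mm.
- lane_front (a point): Front end of the lane, on the centre line of its floor, at lane x = -150 mm. The front stop is a steel crossbar (top 42 mm above the table) clamped across the lane, with a sprung rubber pad on its jar side. The pad's face is anywhere from 10 to 45 mm behind this point, differently each time and not measured: feel for it (or see it). It gives 6 mm at 2 N per mm, then is rigid.
- follower (a joint): Travel of the sliding follower, a wooden backing plate in the lane: 0 = fully back (its jar-side face at lane x = +100 mm), growing to 0.165 m as it slides forward along lane -x. It has no spring: friction of about 2.5 N resists it and it stays where it is left. Each jar it pushes adds up to about 1 N.
- follower_face (a point): Centre of the follower plate's flat jar-side face (plate 50 mm wide, 8 mm thick, top 64 mm above the table), 46 mm above the table. Axes as the lane's.
- follower_grip (a point): Grip point on the follower's upright square handle post, 18 x 18 mm, top 95 mm above the table, 42 mm behind the plate's face (centre to face) and standing behind the lane's rear end; this point is on its axis 78 mm above the table. Axes as the lane's.
- old_a_mid (a point): Centre of the old jar nearest the front stop: closed upright amber glass jar with a metal lid and paper band, 46 mm in diameter, 80 mm tall, about 0.18 kg (centre 40 mm above its foot). It stands in the lane, some way off the stop. z up along the jar.
- old_b_mid (a point): Centre of the second old jar, the same kind, in the lane between old_a and the follower, with gaps before and behind it.
- new_a_mid (a point): Centre of a new jar, the same kind and size, standing in the cardboard tray.
- new_b_mid (a point): Centre of the other new jar, the same kind, in the tray. The order of the two new jars does not matter.
- tray_in (a point): Centre of the inner floor of the fixed cardboard tray, 230 x 230 mm outside, rim 28 mm and inner floor 6 mm above the table. It holds the two new jars and two other items in four places about 110 mm apart, shuffled. Axes along its sides.
- dressing: Slim green bottle, 36 mm in diameter, 100 mm tall, in the tray; origin under its foot. Leave it.
- tin: Low wide tin, 62 mm in diameter, 50 mm tall, in the tray; origin under its foot. Leave it.
- mill: Dark wooden pepper mill, 52 mm wide, 140 mm tall, beyond the lane and tray; origin under its foot. Leave it.
- bowl: White bowl, 130 mm wide, 50 mm tall, at the left; origin under its foot. Leave it.
- mug: Blue mug, 80 mm wide, 95 mm tall, at the right; origin under its foot. Leave it.
- spoon: Steel spoon lying at the right; origin at its underside. Leave it.

How it is judged:
By the outcome, as a careful person would: the job done as asked, in the order asked, and still so for the second after the job is handed in, with the robot touching nothing.
It also fails if it takes over 72 s, if anything falls off the work surface, if the arm or the gripper's body presses on something with over 40 N, if the wrist force passes 120 N, or if a joint passes its speed limit or range.

## Working session

There is one attempt and no reset: what is moved stays moved. The work goes in short steps, Python scripts to look and compute and a tool call to move; the robot and the scene stay as the last step left them, time stands still between calls to the robot, and variables do not carry over. Pictures are saved under pics/ and viewed, about 8 in all and at most 12, crops included, and the job is handed in when it is done.

Besides the shell and the picture viewer there is one more tool, called as name([rows], argument=value, ...), one row to a line, values as JSON. carry_out: Moves the arm, as the interface text tells. Its arguments: {"type":"object","properties":{"deltas":{"type":"array"}},"required":["deltas"]}

```bash
mkdir -p pics
cat > h.py <<'E'
import numpy as np, cv2
from workcell import arm, cams, workorder
def snap(n,f):
    d=cams.get_image(n); cv2.imwrite(f'pics/{f}.png',d['frame']); np.savez(f'pics/{f}.npz',**{k:np.asarray(v) for k,v in d.items()}); return d
def ray(d,u,v):
    K=np.array([[d['fx'],0,d['cx']],[0,d['fy'],d['cy']],[0,0,1.]])
    p=cv2.undistortPoints(np.array([[[u,v]]],float),K,np.array(d['distortion'],float))[0,0]
    return np.array([p[0],p[1],1.])
def atz(d,u,v,z):
    V=np.array(d['view']);R=V[:3,:3];c=-R.T@V[:3,3];r=R.T@ray(d,u,v)
    return c+r*(z-c[2])/r[2]
def atd(d,u,v):
    V=np.array(d['view']);z=float(d['depth'][int(v),int(u)]);return V[:3,:3].T@(ray(d,u,v)*z-V[:3,3])
E
python3 - <<'E'
from h import *
a=snap('top','t0');b=snap('side','s0')
for d in(a,b):
    V=np.array(d['view']);print(-V[:3,:3].T@V[:3,3],V[2,:3],d['fx'])
s=arm.state();print(s)
im=np.vstack([cv2.resize(a['frame'],(800,600))]);cv2.imwrite('pics/t0b.png',im);cv2.imwrite('pics/s0b.png',cv2.resize(b['frame'],(800,600)))
E
```

```text
[ 0.43358432 -0.01511191  1.40110858] [ 0.09853618  0.02056406 -0.99492097] 407.2797506128919
[ 0.18702827 -0.69481302  0.62971913] [ 0.3941041   0.71517647 -0.57723875] 372.8842698520874
{'clock': 0.1, 'qpos': array([ 1.08718796e+00,  1.16450356e-01,  1.44221167e+00,  4.56910795e-06,
        1.58399191e+00, -3.78029727e-02]), 'qvel': array([-0.00246413, -0.00200268, -0.00065096, -0.00048798, -0.00117886,
       -0.00010314]), 'tau': array([ 4.18287473e-04, -7.33670712e+01, -6.33790398e+01, -1.47973783e-04,
        5.23929979e-03,  1.25864396e-06]), 'position': array([0.29097828, 0.60887139, 0.23061948]), 'ee_rot': array([[ 9.02263697e-01, -4.97514467e-04,  4.31184384e-01],
       [-4.31184669e-01, -9.37449486e-04,  9.02263211e-01],
       [-4.46754215e-05, -9.99999437e-01, -1.06034725e-03]]), 'contact_force': array([ 0.80377476, -0.06361216, -0.6472726 ]), 'torque': array([-0.04253544,  0.05589563,  0.04705753]), 'gripper_width': 0.9996989106121548}
```

View pics/t0b.png

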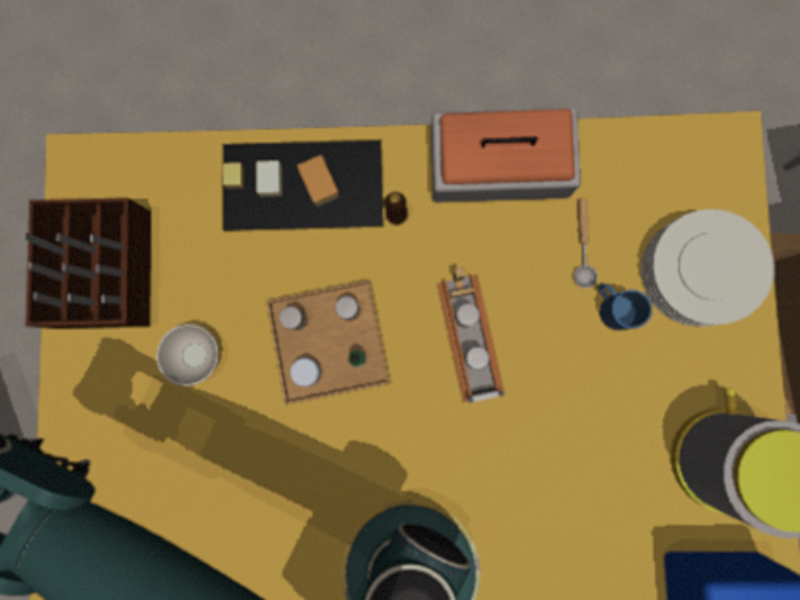

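View pics/s0b.png

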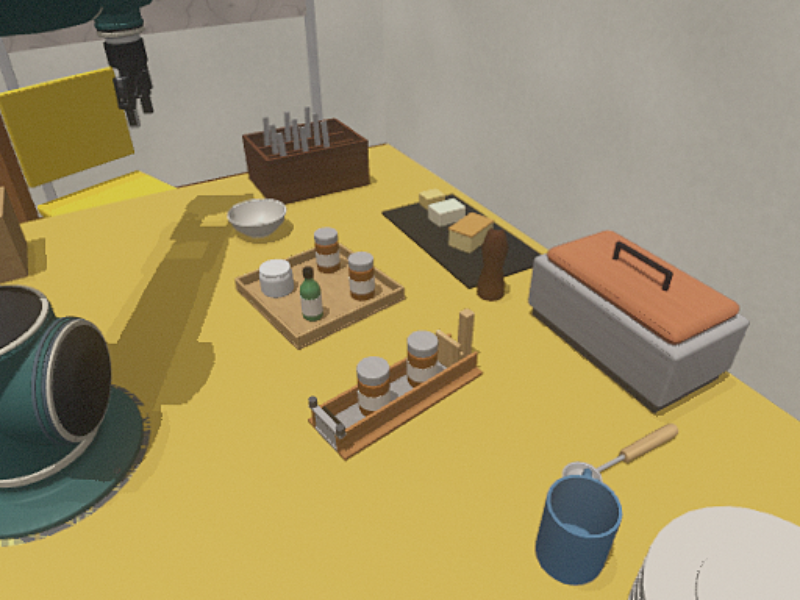

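The top view shows the new jars at about (291,318) and (346,307), and the tin and bottle in the tray's near places. The lane runs from its front at (485,397) to the rear post at (457,270). I'll enlarge for precise pixels.

Run:
```python
from h import *
a=cv2.imread('pics/t0.png');c=cv2.resize(a[160:265,165:330],None,fx=4.8,fy=4.8,interpolation=cv2.INTER_CUBIC);cv2.imwrite('pics/t0c.png',c)
b=cv2.imread('pics/s0.png');c=cv2.resize(b[190:300,190:320],None,fx=5.4,fy=5.4,interpolation=cv2.INTER_CUBIC);cv2.imwrite('pics/s0c.png',c)
```

```text
(no output)
```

View pics/t0c.png

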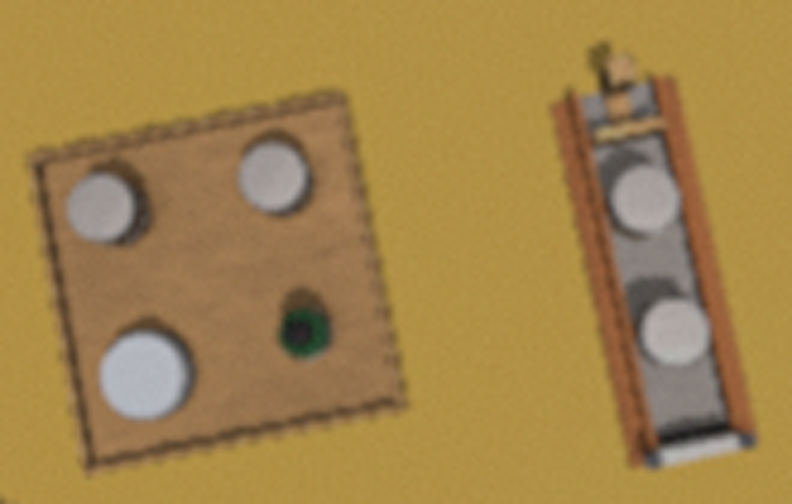

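View pics/s0c.png

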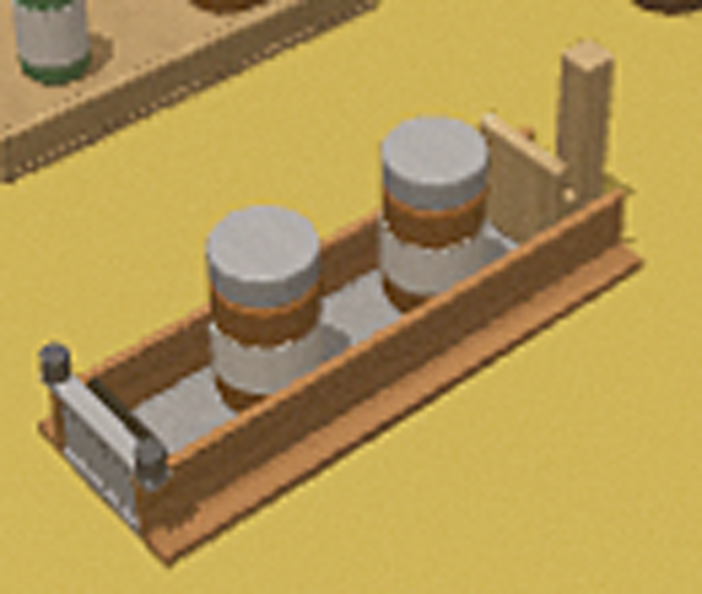

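```bash
cat > m.py <<'E'
from h import *
a=dict(np.load('pics/t0.npz'));b=dict(np.load('pics/s0.npz'))
T=lambda x,y:(165+(x+.5)/4.8-.5,160+(y+.5)/4.8-.5)
S=lambda x,y:(190+(x+.5)/5.4-.5,190+(y+.5)/5.4-.5)
for n,x,y,z in[('newL',101,208,.086),('newR',274,176,.086),('oldb',644,200,.086),('olda',674,332,.086),('post',619,70,.095),('plate',631,129,.064),('bar',702,447,.042),('padedge',694,430,.042),('tin',146,375,.056),('bottle',304,331,.106),('Lrail rear',563,98,.036),('Lrail fr',637,462,.036),('Rrail rear',666,84,.036),('Rrail fr',746,440,.036)]:
    u=T(x,y);p=atz(a,*u,z);print(n,p.round(4)[:2], atd(a,u[0]+.5,u[1]+.5).round(4))
for n,x,y,z in[('oldb',434,150,.086),('olda',264,244,.086),('post',588,58,.095),('pad',112,408,.042),('barR',150,445,.042),('barL',55,372,.042)]:
    u=S(x,y);print('side',n,atz(b,*u,z).round(4)[:2],atd(b,u[0]+.5,u[1]+.5).round(4))
E
python3 m.py
```

```text
newL [0.5344 0.2344] [0.5323 0.2317 0.0917]
newR [0.553 0.117] [0.5517 0.1159 0.0817]
oldb [ 0.5303 -0.132 ] [ 0.5288 -0.1338  0.0838]
olda [ 0.4415 -0.1488] [ 0.4398 -0.1503  0.0867]
post [ 0.6176 -0.1175] [ 0.616  -0.1191  0.0949]
plate [ 0.5809 -0.1268] [ 0.5791 -0.1283  0.0648]
bar [ 0.363  -0.1694] [ 0.3614 -0.1708  0.0433]
padedge [ 0.3746 -0.1644] [ 0.3714 -0.1697  0.0082]
tin [0.4212 0.21  ] [0.4195 0.2087 0.0543]
bottle [0.4479 0.0968] [0.4463 0.0953 0.1051]
Lrail rear [ 0.6072 -0.0823] [ 0.6095 -0.0855  0.0035]
Lrail fr [ 0.3534 -0.1251] [ 0.3503 -0.1287  0.0124]
Rrail rear [ 0.6151 -0.1547] [ 0.6175 -0.1596  0.0045]
Rrail fr [ 0.3668 -0.2004] [ 0.3659 -0.1997  0.0526]
side oldb [ 0.5321 -0.1323] [ 0.5323 -0.1342  0.0858]
side olda [ 0.4427 -0.1494] [ 0.4426 -0.152   0.0867]
side post [ 0.6183 -0.1205] [ 0.6192 -0.1214  0.0938]
side pad [ 0.3676 -0.1614] [ 0.3699 -0.1576  0.0358]
side barR [ 0.3727 -0.1865] [ 0.3697 -0.1974  0.0526]
side barL [ 0.3554 -0.1321] [ 0.3541 -0.1396  0.0478]
```

Measured: the lane axis is at about 10.3° and the post is at (0.618,-0.119). First I turn the tool so that its x is lane +x and its z is lane +y, then travel to above the post.

carry_out([
  [[0,-0.12,0],[0,0,0],-1],
  [[0,-0.12,0],[0,0,0],-1],
  [[0,-0.12,0],[0,0,0],-1],
  [[0,-0.12,0],[0,0,0],-1],
  [[0,-0.12,0],[0,0,0],-1],
  [[0,-0.025,0],[0.0,0,-0.02],-1],
  [[0,0,0],[0.01,0,-0.04],-1],
  [[0,0,0],[0.01,0,-0.04],-1],
  [[0,0,0],[0.01,0,-0.04],-1],
  [[0,0,0],[0.01,0,-0.04],-1],
  [[0,0,0],[0.01,0,-0.04],-1],
  [[0,0,0],[0.01,0,-0.04],-1],
  [[0,0,0],[0.01,0,-0.04],-1],
  [[0,0,0],[0.01,0,-0.04],-1],
  [[0,0,0],[0.01,0,-0.04],-1],
  [[0,0,0],[0.01,0,-0.04],-1],
  [[0,0,0],[0.01,0,-0.04],-1],
  [[0,0,0],[0.01,0,-0.04],-1],
  [[0,0,0],[0.01,0,-0.04],-1],
  [[0,0,0],[0.01,0,-0.04],-1],
])

```text
clock: 1.77
position: [0.5452, 0.0643, 0.2248]
ee_rot: [[0.976, -0.007, -0.218], [0.218, -0.009, 0.976], [-0.008, -1.0, -0.007]]
contact_force: [0.1, 1.5, -0.0]
gripper_width: 0.999
```

```bash
cat > g.py <<'E'
import sys
from h import *
from scipy.spatial.transform import Rotation as Ro
def rot(deg):
    t=np.radians(deg);return np.array([[np.cos(t),0,-np.sin(t)],[np.sin(t),0,np.cos(t)],[0,-1,0]])
def go(x,y,z,deg=10.3):
    s=arm.state();R=np.array(s['ee_rot']);G=rot(deg)
    print('t %.2f'%s['clock'],'pos',np.round(s['position'],4),'F',np.round(s['contact_force'],1),'w %.3f'%s['gripper_width'],
     'ang %.2f'%np.degrees(np.arctan2(R[1,0],R[0,0])))
    print('turn',Ro.from_matrix(R.T@G).as_rotvec().round(3),'shift',(G.T@(np.array([x,y,z])-s['position'])).round(4))
if __name__=='__main__': go(*map(float,sys.argv[1:]))
E
python3 g.py .618 -.119 .2
```

```text
t 1.77 pos [0.5452 0.0643 0.2248] F [ 0.1  1.5 -0. ] w 0.999 ang 12.61
turn [ 0.007  0.04  -0.008] shift [ 0.0388  0.0248 -0.1933]
```

carry_out([
  [[0.007,0.04,-0.008],[0,0,-0.03],-1],
  [[0,0,0],[0.01,0.005,-0.04],-1],
  [[0,0,0],[0.01,0.005,-0.04],-1],
  [[0,0,0],[0.01,0.005,-0.04],-1],
  [[0,0,0],[0.005,0.005,-0.03],-1],
  [[0,0,0],[0.002,0,-0.01],-1],
  [[0,0,0],[0,0,0],-1],
])

```text
clock: 2.35
position: [0.6169, -0.1277, 0.2022]
ee_rot: [[0.985, -0.003, -0.17], [0.17, 0.0, 0.985], [-0.003, -1.0, 0.0]]
contact_force: [-0.2, 0.3, -0.7]
gripper_width: 1.002
```

```bash
python3 g.py .618 -.119 .059
```

```text
t 2.35 pos [ 0.6169 -0.1277  0.2022] F [-0.2  0.3 -0.7] w 1.002 ang 9.82
turn [-0.001 -0.008 -0.003] shift [0.0026 0.1432 0.0084]
```

carry_out([
  [[0,-0.008,-0.003],[0.0026,0.02,0.0084],-1],
  [[0,0,0],[0,0.035,0],-1],
  [[0,0,0],[0,0.035,0],-1],
  [[0,0,0],[0,0.03,0],-1],
  [[0,0,0],[0,0.015,0],-1],
  [[0,0,0],[0,0,0],-1],
])

```text
clock: 2.85
position: [0.6175, -0.1142, 0.0639]
ee_rot: [[0.984, 0.003, -0.179], [0.179, 0.001, 0.984], [0.004, -1.0, 0.001]]
contact_force: [-0.4, 1.4, 0.2]
gripper_width: 1.002
```

```bash
python3 g.py .618 -.119 .059
```

```text
t 2.85 pos [ 0.6175 -0.1142  0.0639] F [-0.4  1.4  0.2] w 1.002 ang 10.32
turn [-0.001  0.     0.004] shift [-0.0004  0.0049 -0.0048]
```

carry_out([
  [[0,0,0.004],[0,0.005,-0.0035],-0.2],
  [[0,0,0],[0,0,0],0.6],
  [[0,0,0],[0,0,0],1],
  [[0,0,0],[0,0,0],1],
  [[0,0,0],[0,0,0],1],
  [[0,0,0],[0,0,0],1],
  [[0,0,0],[0,0,0],1],
])

```text
clock: 3.43
position: [0.6199, -0.1195, 0.0642]
ee_rot: [[0.984, 0.005, -0.18], [0.18, -0.007, 0.984], [0.004, -1.0, -0.008]]
contact_force: [-1.9, 9.1, -10.8]
gripper_width: 0.201
```

```bash
python3 g.py .618 -.119 .059
```

```text
t 3.43 pos [ 0.6199 -0.1195  0.0642] F [ -1.9   9.1 -10.8] w 0.201 ang 10.38
turn [0.008 0.001 0.004] shift [-0.0018  0.0052  0.0008]
```

carry_out([
  [[0,0,0],[-0.004,0,0.001],1],
  [[0,0,0],[-0.008,0,0],1],
  [[0,0,0],[-0.008,0,0],1],
  [[0,0,0],[-0.008,0,0],1],
  [[0,0,0],[-0.008,0,0],1],
  [[0,0,0],[-0.008,0,0],1],
])

```text
clock: 3.93
position: [0.575, -0.1276, 0.0641]
ee_rot: [[0.984, 0.008, -0.18], [0.18, -0.008, 0.984], [0.007, -1.0, -0.009]]
contact_force: [4.5, -4.1, -7.3]
gripper_width: 0.2
```

```bash
python3 g.py .618 -.119 .064
```

```text
t 3.93 pos [ 0.575  -0.1276  0.0641] F [ 4.5 -4.1 -7.3] w 0.200 ang 10.35
turn [0.009 0.001 0.007] shift [0.0439 0.0001 0.0007]
```

carry_out([
  [[0,0,0],[-0.008,0,0],1],
  [[0,0,0],[-0.008,0,0],1],
  [[0,0,0],[-0.008,0,0],1],
  [[0,0,0],[-0.008,0,0],1],
  [[0,0,0],[-0.007,0,0],1],
  [[0,0,0],[-0.006,0,0],1],
  [[0,0,0],[-0.004,0,0],1],
  [[0,0,0],[-0.003,0,0],1],
])

```text
clock: 4.6
position: [0.5185, -0.1382, 0.0642]
ee_rot: [[0.984, 0.014, -0.179], [0.179, -0.009, 0.984], [0.012, -1.0, -0.012]]
contact_force: [7.2, -4.1, -9.9]
gripper_width: 0.199
```

```bash
python3 g.py .618 -.119 .064
```

```text
t 4.60 pos [ 0.5185 -0.1382  0.0642] F [ 7.2 -4.1 -9.9] w 0.199 ang 10.32
turn [0.012 0.    0.012] shift [0.1014 0.0002 0.001 ]
```

carry_out([
  [[0,0,0],[-0.003,0,0],1],
  [[0,0,0],[-0.003,0,0],1],
])

```text
clock: 4.77
position: [0.5115, -0.1394, 0.0642]
ee_rot: [[0.984, 0.015, -0.179], [0.179, -0.01, 0.984], [0.013, -1.0, -0.012]]
contact_force: [6.5, -4.4, -9.1]
gripper_width: 0.2
```

carry_out([
  [[0,0,0],[-0.003,0,0],1],
  [[0,0,0],[-0.002,0,0],1],
])

```text
clock: 4.93
position: [0.5057, -0.1405, 0.0642]
ee_rot: [[0.984, 0.017, -0.179], [0.179, -0.01, 0.984], [0.014, -1.0, -0.013]]
contact_force: [8.4, -4.8, -9.0]
gripper_width: 0.201
```

carry_out([
  [[0,0,0],[-0.002,0,0],1],
  [[0,0,0],[-0.002,0,0],1],
])

```text
clock: 5.1
position: [0.5016, -0.1413, 0.0642]
ee_rot: [[0.984, 0.02, -0.179], [0.179, -0.01, 0.984], [0.018, -1.0, -0.014]]
contact_force: [14.5, -4.0, -12.7]
gripper_width: 0.198
```

The stop is felt at about 13.6 N along the lane, against 6 to 7 N while sliding. Now I push the follower fully back.

carry_out([
  [[0,0,0],[0.005,0,0],1],
  [[0,0,0],[0.012,0,0],1],
  [[0,0,0],[0.012,0,0],1],
  [[0,0,0],[0.012,0,0],1],
  [[0,0,0],[0.012,0,0],1],
  [[0,0,0],[0.012,0,0],1],
  [[0,0,0],[0.012,0,0],1],
  [[0,0,0],[0.012,0,0],1],
  [[0,0,0],[0.012,0,0],1],
  [[0,0,0],[0.01,0,0],1],
  [[0,0,0],[0.005,0,0],1],
])

```text
clock: 6.02
position: [0.6111, -0.1209, 0.064]
ee_rot: [[0.984, 0.008, -0.177], [0.177, -0.011, 0.984], [0.006, -1.0, -0.012]]
contact_force: [-2.0, -3.4, -2.4]
gripper_width: 0.199
```

```bash
python3 g.py .633 -.117 .064 10.4
```

```text
t 6.02 pos [ 0.6111 -0.1209  0.064 ] F [-2.  -3.4 -2.4] w 0.199 ang 10.21
turn [ 0.012 -0.003  0.006] shift [ 0.0223 -0.     -0.0001]
```

carry_out([
  [[0,0,0],[0.007,0,0],1],
  [[0,0,0],[0.006,0,0],1],
  [[0,0,0],[0.005,0,0],1],
  [[0,0,0],[0.004,0,0],1],
  [[0,0,0],[0,0,0],1],
  [[0,0,0],[0,0,0],0.5],
  [[0,0,0],[0,0,0],0.1],
  [[0,0,0],[0,0,0],-0.3],
  [[0,0,0],[0,0,0],-0.3],
])

```text
clock: 6.77
position: [0.6363, -0.1163, 0.0662]
ee_rot: [[0.984, 0.012, -0.178], [0.178, -0.011, 0.984], [0.01, -1.0, -0.013]]
contact_force: [0.5, 0.2, -0.4]
gripper_width: 0.647
```

```bash
python3 g.py .633 -.117 .17 10.4
```

```text
t 6.77 pos [ 0.6363 -0.1163  0.0662] F [ 0.5  0.2 -0.4] w 0.647 ang 10.24
turn [ 0.013 -0.003  0.01 ] shift [-3.400e-03 -1.038e-01 -1.000e-04]
```

carry_out([
  [[0.013,-0.003,0.01],[0,-0.03,0],-1],
  [[0,0,0],[0,-0.035,0],-1],
  [[0,0,0],[-0.003,-0.03,0.01],-1],
  [[0,0,0],[-0.005,-0.01,0.035],-1],
  [[0,0,0],[-0.006,0,0.04],-1],
  [[0,0,0],[-0.006,0,0.04],-1],
  [[0,0,0],[-0.006,0,0.04],-1],
  [[0,0,0],[-0.006,0,0.035],-1],
  [[0,0,0],[-0.004,0,0.025],-1],
  [[0,0,0],[0,0,0],-1],
])

```text
clock: 7.6
position: [0.5564, 0.106, 0.181]
ee_rot: [[0.984, 0.008, -0.176], [0.176, 0.002, 0.984], [0.008, -1.0, 0.001]]
contact_force: [0.5, -0.4, 0.4]
gripper_width: 1.003
```

```bash
python3 g.py .555 .1155 .052 10.4
```

```text
t 7.60 pos [0.5564 0.106  0.181 ] F [ 0.5 -0.4  0.4] w 1.003 ang 10.12
turn [-0.001 -0.005  0.008] shift [0.0004 0.129  0.0096]
```

carry_out([
  [[0,-0.005,0.008],[0,0.02,0.0096],-1],
  [[0,0,0],[0,0.035,0],-1],
  [[0,0,0],[0,0.02,0],-1],
  [[0,0,0],[0,0,0],-1],
])

```text
clock: 7.93
position: [0.5555, 0.1181, 0.108]
ee_rot: [[0.983, 0.009, -0.185], [0.185, 0.002, 0.983], [0.009, -1.0, 0.0]]
contact_force: [-0.3, 0.8, -0.9]
gripper_width: 1.003
```

```bash
python3 g.py .555 .1155 .052 10.4
python3 - <<'E'
from h import *
a=snap('side','s1');c=a['frame'];c=c[130:300,140:320];cv2.imwrite('pics/s1c.png',cv2.resize(c,None,fx=3.5,fy=3.5,interpolation=cv2.INTER_CUBIC))
E
```

```text
t 7.93 pos [0.5555 0.1181 0.108 ] F [-0.3  0.8 -0.9] w 1.003 ang 10.65
turn [-0.     0.004  0.009] shift [-0.001   0.056  -0.0025]
```

View pics/s1c.png

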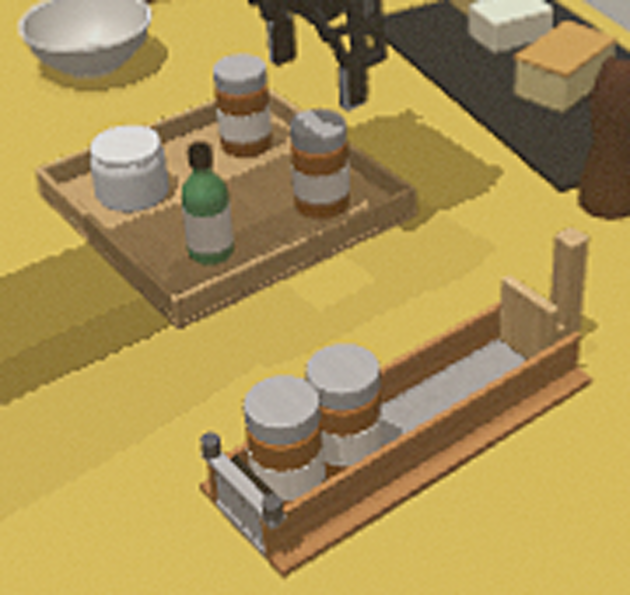

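The old jars stand together at the stop (lids at (282,405) and (344,377)), the follower is back, and the gripper is over the right new jar.

Run:
```python
from h import *
b=dict(np.load('pics/s1.npz'))
for n,x,y,z in[('olda',282,405,.086),('oldb',344,377,.086),('newR',319,130,.086),('newL',240,75,.086),('post',570,239,.095)]:
    print(n,atz(b,140+(x+.5)/3.5-.5,130+(y+.5)/3.5-.5,z).round(4)[:2])
```

```text
olda [ 0.3946 -0.1599]
oldb [ 0.438  -0.1561]
newR [0.5504 0.11  ]
newL [0.531  0.2234]
post [ 0.6322 -0.1173]
```

carry_out([
  [[0,0.004,0.009],[-0.001,0.025,-0.0025],-1],
  [[0,0,0],[0,0.02,0],-1],
  [[0,0,0],[0,0.01,0],-1],
  [[0,0,0],[0,0,0],-0.5],
  [[0,0,0],[0,0,0],0.3],
  [[0,0,0],[0,0,0],1],
  [[0,0,0],[0,0,0],1],
  [[0,0,0],[0,0,0],1],
  [[0,0,0],[0,0,0],1],
])

```text
clock: 8.73
position: [0.5614, 0.1146, 0.0665]
ee_rot: [[0.984, 0.014, -0.179], [0.179, 0.003, 0.984], [0.015, -1.0, -0.0]]
contact_force: [0.5, 0.1, -2.7]
gripper_width: 0.518
```

```bash
python3 g.py .555 .1155 .052 10.4
```

```text
t 8.73 pos [0.5614 0.1146 0.0665] F [ 0.5  0.1 -2.7] w 0.518 ang 10.30
turn [ 0.    -0.002  0.015] shift [-0.0061  0.0145  0.002 ]
```

The grip is too high and 6 mm off, so I open and regrasp lower.

carry_out([
  [[0,0,0],[0,0,0],0.3],
  [[0,0,0],[0,0,0],-0.5],
  [[0,0,0],[0,0,0],-1],
  [[0,0,0],[0,0,0],-1],
])

```text
clock: 9.07
position: [0.5618, 0.1147, 0.0677]
ee_rot: [[0.984, 0.016, -0.179], [0.179, 0.003, 0.984], [0.016, -1.0, -0.0]]
contact_force: [1.1, 0.4, -0.3]
gripper_width: 0.915
```

```bash
python3 g.py .555 .1155 .050 10.4
```

```text
t 9.07 pos [0.5618 0.1147 0.0677] F [ 1.1  0.4 -0.3] w 0.915 ang 10.30
turn [ 0.    -0.002  0.016] shift [-0.0065  0.0177  0.002 ]
```

carry_out([
  [[0,-0.002,0.016],[-0.0065,0.009,0.002],-1],
  [[0,0,0.002],[-0.001,0.01,0],-1],
  [[0,0,0.002],[-0.0005,0.002,0],-1],
])

```text
clock: 9.32
position: [0.5533, 0.1154, 0.0455]
ee_rot: [[0.983, -0.004, -0.181], [0.181, -0.001, 0.983], [-0.004, -1.0, -0.0]]
contact_force: [-0.8, 0.2, 0.6]
gripper_width: 1.005
```

```bash
python3 g.py .555 .1155 .050 10.4
```

```text
t 9.32 pos [0.5533 0.1154 0.0455] F [-0.8  0.2  0.6] w 1.005 ang 10.43
turn [ 0.     0.001 -0.004] shift [ 0.0017 -0.0045 -0.0002]
```

carry_out([
  [[0,0,-0.004],[0.001,-0.003,0],0.3],
  [[0,0,0],[0,0,0],1],
  [[0,0,0],[0,0,0],1],
  [[0,0,0],[0,0,0],1],
  [[0,0,0],[0,0,0],1],
])

```text
clock: 9.73
position: [0.5536, 0.1156, 0.0472]
ee_rot: [[0.983, -0.002, -0.181], [0.181, -0.0, 0.983], [-0.002, -1.0, -0.0]]
contact_force: [0.7, 0.1, -0.8]
gripper_width: 0.523
```

```bash
python3 g.py .555 .1155 .050 10.4
```

```text
t 9.73 pos [0.5536 0.1156 0.0472] F [ 0.7  0.1 -0.8] w 0.523 ang 10.44
turn [ 0.     0.001 -0.002] shift [ 0.0013 -0.0028 -0.0004]
```

carry_out([
  [[0,0,0],[0,-0.015,0],1],
  [[0,0,0],[0,-0.025,0],1],
  [[0,0,0],[0,-0.025,0],1],
  [[0,0,0],[-0.005,-0.005,-0.012],1],
  [[0,0,0],[-0.012,0,-0.025],1],
  [[0,0,0],[-0.012,0,-0.03],1],
  [[0,0,0],[-0.012,0,-0.03],1],
  [[0,0,0],[-0.012,0,-0.03],1],
  [[0,0,0],[-0.012,0,-0.03],1],
  [[0,0,0],[-0.012,0,-0.03],1],
  [[0,0,0],[-0.01,0,-0.02],1],
  [[0,0,0],[-0.005,0,-0.01],1],
  [[0,0,0],[0,0,-0.005],1],
])

```text
clock: 10.82
position: [0.4959, -0.1332, 0.1138]
ee_rot: [[0.983, -0.008, -0.185], [0.185, -0.003, 0.983], [-0.008, -1.0, -0.001]]
contact_force: [-0.1, 1.1, -1.8]
gripper_width: 0.527
```

```bash
python3 g.py .498 -.142 .050 10.4
```

```text
t 10.82 pos [ 0.4959 -0.1332  0.1138] F [-0.1  1.1 -1.8] w 0.527 ang 10.63
turn [ 0.001  0.004 -0.008] shift [ 0.0005  0.0638 -0.009 ]
```

carry_out([
  [[0,0.004,-0.008],[0.0005,0.005,-0.009],1],
  [[0,0,0],[0,0.012,0],1],
  [[0,0,0],[0,0.002,0],1],
])

```text
clock: 11.07
position: [0.4979, -0.144, 0.0924]
ee_rot: [[0.984, 0.001, -0.178], [0.178, -0.001, 0.984], [0.001, -1.0, -0.002]]
contact_force: [-0.6, 0.9, -3.3]
gripper_width: 0.529
```

```bash
python3 g.py .498 -.142 .048 10.4
python3 - <<'E'
from h import *
a=snap('side','s2');c=a['frame'];c=c[170:300,180:320];cv2.imwrite('pics/s2c.png',cv2.resize(c,None,fx=4,fy=4,interpolation=cv2.INTER_CUBIC))
E
```

```text
t 11.07 pos [ 0.4979 -0.144   0.0924] F [-0.6  0.9 -3.3] w 0.529 ang 10.27
turn [ 0.002 -0.002  0.001] shift [0.0005 0.0444 0.0019]
```

View pics/s2c.png

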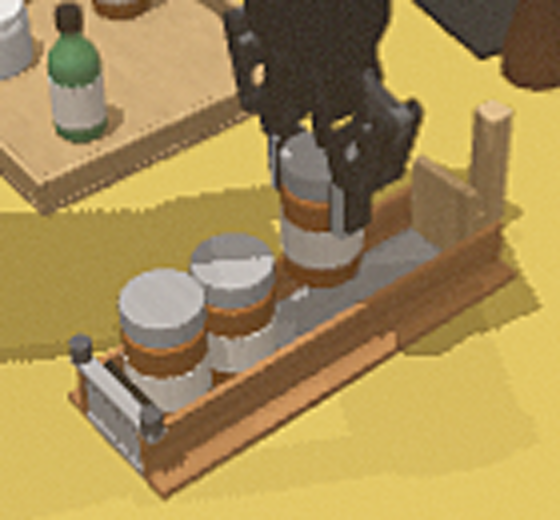

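The new jar hangs upright over the lane, centred between the rails with a gap to old_b. Lowering it now.

carry_out([
  [[0,0,0],[0,0.012,0.002],1],
  [[0,0,0],[0,0.012,0],1],
  [[0,0,0],[0,0.008,0],1],
  [[0,0,0],[0,0.003,0],1],
])

```text
clock: 11.45
position: [0.4982, -0.1395, 0.054]
ee_rot: [[0.983, 0.001, -0.182], [0.182, -0.001, 0.983], [0.001, -1.0, -0.001]]
contact_force: [-0.3, -0.1, -1.5]
gripper_width: 0.526
```

```bash
python3 g.py .498 -.142 .048 10.4
```

```text
t 11.45 pos [ 0.4982 -0.1395  0.054 ] F [-0.3 -0.1 -1.5] w 0.526 ang 10.47
turn [0.001 0.001 0.001] shift [-0.0006  0.006  -0.0024]
```

carry_out([
  [[0,0,0],[0,0.002,-0.002],1],
  [[0,0,0],[0,0.002,0],1],
  [[0,0,0],[0,0.001,0],1],
])

```text
clock: 11.7
position: [0.4982, -0.1408, 0.047]
ee_rot: [[0.983, -0.001, -0.183], [0.183, -0.0, 0.983], [-0.001, -1.0, -0.0]]
contact_force: [0.1, 0.5, -0.1]
gripper_width: 0.528
```

carry_out([
  [[0,0,0],[0,0.0015,0],1],
  [[0,0,0],[0,0.001,0],1],
])

```text
clock: 11.87
position: [0.4993, -0.1408, 0.047]
ee_rot: [[0.983, 0.001, -0.183], [0.183, -0.0, 0.983], [0.001, -1.0, -0.001]]
contact_force: [-2.5, 1.0, 2.3]
gripper_width: 0.523
```

Seated: the vertical force turned to +2.3 N at the expected height. Releasing and going up.

carry_out([
  [[0,0,0],[0,0,0],0.4],
  [[0,0,0],[0,0,0],0],
  [[0,0,0],[0,0,0],-0.6],
  [[0,0,0],[0,0,0],-1],
  [[0,0,0],[0,-0.005,0],-1],
  [[0,0,0],[0,-0.025,0],-1],
  [[0,0,0],[0,-0.035,0],-1],
  [[0,0,0],[0,-0.02,0],-1],
])

```text
clock: 12.53
position: [0.4977, -0.1405, 0.1326]
ee_rot: [[0.983, -0.003, -0.183], [0.183, 0.001, 0.983], [-0.003, -1.0, 0.002]]
contact_force: [1.0, 0.4, 0.4]
gripper_width: 1.0
```

```bash
python3 g.py .536 .232 .14 10.4
```

```text
t 12.53 pos [ 0.4977 -0.1405  0.1326] F [1.  0.4 0.4] w 1.000 ang 10.52
turn [-0.002  0.002 -0.003] shift [ 0.1049 -0.0074  0.3595]
```

carry_out([
  [[0,0,0],[0.005,-0.01,0.02],-1],
  [[0,0,0],[0.012,0,0.04],-1],
  [[0,0,0],[0.012,0,0.04],-1],
  [[0,0,0],[0.012,0,0.04],-1],
  [[0,0,0],[0.012,0,0.04],-1],
  [[0,0,0],[0.012,0,0.04],-1],
  [[0,0,0],[0.012,0,0.04],-1],
  [[0,0,0],[0.012,0,0.04],-1],
  [[0,0,0],[0.008,0,0.03],-1],
  [[0,0,0],[0.004,0,0.015],-1],
  [[0,0,0],[0,0,0],-1],
])

```text
clock: 13.45
position: [0.5368, 0.2243, 0.1567]
ee_rot: [[0.984, 0.013, -0.177], [0.177, 0.0, 0.984], [0.013, -1.0, -0.002]]
contact_force: [0.8, 0.3, -0.7]
gripper_width: 1.005
```

```bash
python3 g.py .535 .231 .047 10.4
```

```text
t 13.45 pos [0.5368 0.2243 0.1567] F [ 0.8  0.3 -0.7] w 1.005 ang 10.22
turn [ 0.002 -0.003  0.013] shift [-0.0005  0.1097  0.0069]
```

carry_out([
  [[0,-0.003,0.013],[0,0.015,0.008],-1],
  [[0,0,0],[0,0.03,0],-1],
  [[0,0,0],[0,0.02,0],-1],
  [[0,0,0],[0,0.01,0],-1],
])

```text
clock: 13.78
position: [0.5366, 0.2333, 0.0812]
ee_rot: [[0.983, 0.004, -0.182], [0.182, -0.001, 0.983], [0.004, -1.0, -0.002]]
contact_force: [0.5, -0.3, -0.3]
gripper_width: 1.0
```

```bash
python3 g.py .535 .233 .047 10.4
```

```text
t 13.78 pos [0.5366 0.2333 0.0812] F [ 0.5 -0.3 -0.3] w 1.000 ang 10.49
turn [0.002 0.002 0.004] shift [-0.0016  0.0342 -0.    ]
```

carry_out([
  [[0.002,0.002,0.004],[-0.0016,0.015,0],-1],
  [[0,0,0],[0,0.013,0],-1],
  [[0,0,0],[0,0.003,0],-1],
])

```text
clock: 14.03
position: [0.534, 0.2312, 0.0455]
ee_rot: [[0.984, -0.004, -0.178], [0.178, -0.001, 0.984], [-0.004, -1.0, 0.0]]
contact_force: [-0.0, 0.8, -0.7]
gripper_width: 0.999
```

```bash
python3 g.py .535 .233 .047 10.4
```

```text
t 14.03 pos [0.534  0.2312 0.0455] F [-0.   0.8 -0.7] w 0.999 ang 10.26
turn [-0.    -0.003 -0.004] shift [ 0.0013 -0.0015  0.0016]
```

carry_out([
  [[0,-0.003,-0.004],[0.001,-0.001,0.001],0.3],
  [[0,0,0],[0,0,0],1],
  [[0,0,0],[0,0,0],1],
  [[0,0,0],[0,0,0],1],
  [[0,0,0],[0,0,0],1],
])

```text
clock: 14.45
position: [0.5359, 0.2322, 0.048]
ee_rot: [[0.984, 0.002, -0.18], [0.18, 0.001, 0.984], [0.002, -1.0, 0.001]]
contact_force: [-0.1, -0.5, -1.1]
gripper_width: 0.524
```

```bash
python3 g.py .557 -.1311 .118 10.4
```

```text
t 14.45 pos [0.5359 0.2322 0.048 ] F [-0.1 -0.5 -1.1] w 0.524 ang 10.39
turn [-0.001 -0.     0.002] shift [-0.0448 -0.07   -0.3611]
```

carry_out([
  [[0,0,0],[0,-0.015,0],1],
  [[0,0,0],[0,-0.025,0],1],
  [[0,0,0],[0,-0.025,0],1],
  [[0,0,0],[0,-0.005,-0.012],1],
  [[0,0,0],[-0.004,0,-0.025],1],
  [[0,0,0],[-0.005,0,-0.035],1],
  [[0,0,0],[-0.005,0,-0.035],1],
  [[0,0,0],[-0.005,0,-0.035],1],
  [[0,0,0],[-0.005,0,-0.035],1],
  [[0,0,0],[-0.005,0,-0.035],1],
  [[0,0,0],[-0.005,0,-0.035],1],
  [[0,0,0],[-0.005,0,-0.035],1],
  [[0,0,0],[-0.003,0,-0.025],1],
  [[0,0,0],[-0.002,0,-0.012],1],
  [[0,0,0],[0,0,-0.003],1],
])

```text
clock: 15.7
position: [0.5487, -0.1114, 0.12]
ee_rot: [[0.983, 0.005, -0.184], [0.184, -0.001, 0.983], [0.005, -1.0, -0.002]]
contact_force: [0.0, 0.4, -2.1]
gripper_width: 0.523
```

```bash
python3 g.py .557 -.1311 .048 10.4
```

```text
t 15.70 pos [ 0.5487 -0.1114  0.12  ] F [ 0.   0.4 -2.1] w 0.523 ang 10.63
turn [0.002 0.004 0.005] shift [ 0.0046  0.072  -0.0209]
```

carry_out([
  [[0.002,0.004,0.005],[0.0046,0,-0.018],1],
  [[0,0,0],[0,0.008,-0.003],1],
  [[0,0,0],[0,0.012,0],1],
  [[0,0,0],[0,0.003,0],1],
])

```text
clock: 16.03
position: [0.5567, -0.1329, 0.0952]
ee_rot: [[0.984, 0.001, -0.178], [0.178, 0.0, 0.984], [0.001, -1.0, -0.0]]
contact_force: [-0.1, -0.5, -2.7]
gripper_width: 0.529
```

```bash
python3 g.py .557 -.1311 .048 10.4
```

```text
t 16.03 pos [ 0.5567 -0.1329  0.0952] F [-0.1 -0.5 -2.7] w 0.529 ang 10.27
turn [ 0.    -0.002  0.001] shift [0.0006 0.0472 0.0017]
```

carry_out([
  [[0,0,0],[0,0.012,0.001],1],
  [[0,0,0],[0,0.012,0],1],
  [[0,0,0],[0,0.01,0],1],
  [[0,0,0],[0,0.003,0],1],
  [[0,0,0],[0,0.002,0],1],
])

```text
clock: 16.45
position: [0.5549, -0.1284, 0.0496]
ee_rot: [[0.983, -0.002, -0.181], [0.181, 0.001, 0.983], [-0.002, -1.0, 0.002]]
contact_force: [-0.0, 0.4, -1.1]
gripper_width: 0.523
```

```bash
python3 g.py .557 -.1311 .048 10.4
```

```text
t 16.45 pos [ 0.5549 -0.1284  0.0496] F [-0.   0.4 -1.1] w 0.523 ang 10.45
turn [-0.002  0.001 -0.002] shift [ 0.0016  0.0016 -0.003 ]
```

carry_out([
  [[0,0,0],[0,0.0005,-0.002],1],
  [[0,0,0],[0,0.001,0],1],
  [[0,0,0],[0,0.001,0],1],
])

```text
clock: 16.7
position: [0.5554, -0.13, 0.047]
ee_rot: [[0.983, -0.003, -0.182], [0.182, 0.002, 0.983], [-0.002, -1.0, 0.002]]
contact_force: [-6.1, 4.3, 10.5]
gripper_width: 0.526
```

Seated. Release and rise.

carry_out([
  [[0,0,0],[0,0,0],0.4],
  [[0,0,0],[0,0,0],0],
  [[0,0,0],[0,0,0],-0.6],
  [[0,0,0],[0,0,0],-1],
  [[0,0,0],[0,-0.005,0],-1],
  [[0,0,0],[0,-0.025,0],-1],
  [[0,0,0],[0,-0.03,0],-1],
  [[0,0,0],[0.01,-0.015,0],-1],
  [[0,0,0],[0.025,0,0],-1],
  [[0,0,0],[0.025,0,0],-1],
  [[0,0,0],[0.015,0,0],-1],
  [[0,0,0],[0,0,0],-1],
])

```text
clock: 17.7
position: [0.6332, -0.117, 0.1327]
ee_rot: [[0.984, 0.005, -0.18], [0.18, -0.0, 0.984], [0.005, -1.0, -0.001]]
contact_force: [0.2, -0.2, -0.8]
gripper_width: 0.997
```

```bash
python3 g.py .6363 -.1163 .059 10.4
python3 - <<'E'
from h import *
a=snap('side','s3');c=a['frame'];c=c[140:300,140:340];cv2.imwrite('pics/s3c.png',cv2.resize(c,None,fx=3.5,fy=3.5,interpolation=cv2.INTER_CUBIC))
E
```

```text
t 17.70 pos [ 0.6332 -0.117   0.1327] F [ 0.2 -0.2 -0.8] w 0.997 ang 10.39
turn [ 0.001 -0.     0.005] shift [0.0032 0.0737 0.0001]
```

View pics/s3c.png

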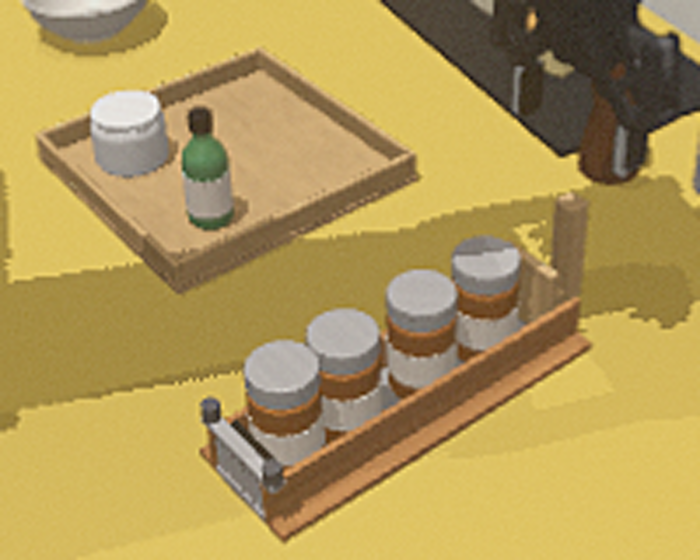

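All four jars stand upright in the lane with small gaps. The tin and bottle are undisturbed. Now I grip the post.

carry_out([
  [[0,0,0.005],[0.003,0.02,0],-1],
  [[0,0,0],[0,0.025,0],-1],
  [[0,0,0],[0,0.02,0],-1],
  [[0,0,0],[0,0.003,0],-1],
])

```text
clock: 18.08
position: [0.6348, -0.1174, 0.0658]
ee_rot: [[0.984, 0.004, -0.181], [0.181, -0.003, 0.984], [0.003, -1.0, -0.003]]
contact_force: [0.0, 0.1, -0.6]
gripper_width: 1.001
```

```bash
python3 g.py .6363 -.1163 .06 10.4
```

```text
t 18.08 pos [ 0.6348 -0.1174  0.0658] F [ 0.   0.1 -0.6] w 1.001 ang 10.40
turn [0.003 0.    0.003] shift [0.0016 0.0058 0.0008]
```

carry_out([
  [[0.003,0,0.003],[0.0015,0.005,0.001],-0.2],
  [[0,0,0],[0,0,0],0.6],
  [[0,0,0],[0,0,0],1],
  [[0,0,0],[0,0,0],1],
  [[0,0,0],[0,0,0],1],
  [[0,0,0],[0,0,0],1],
  [[0,0,0],[-0.003,0,0],1],
  [[0,0,0],[-0.005,0,0],1],
  [[0,0,0],[-0.006,0,0],1],
  [[0,0,0],[-0.006,0,0],1],
])

```text
clock: 18.92
position: [0.6156, -0.1201, 0.0646]
ee_rot: [[0.984, 0.003, -0.181], [0.181, -0.0, 0.984], [0.003, -1.0, -0.001]]
contact_force: [4.0, 0.0, -5.1]
gripper_width: 0.199
```

```bash
python3 g.py .6363 -.1163 .06 10.4
```

```text
t 18.92 pos [ 0.6156 -0.1201  0.0646] F [ 4.   0.  -5.1] w 0.199 ang 10.42
turn [0.001 0.    0.003] shift [ 0.021   0.0046 -0.    ]
```

carry_out([
  [[0,0,0],[-0.005,0,0],1],
  [[0,0,0],[-0.004,0,0],1],
  [[0,0,0],[-0.003,0,0],1],
])

```text
clock: 19.17
position: [0.6019, -0.1226, 0.0646]
ee_rot: [[0.984, 0.005, -0.181], [0.181, -0.0, 0.984], [0.004, -1.0, -0.001]]
contact_force: [4.3, -0.0, -6.6]
gripper_width: 0.198
```

carry_out([
  [[0,0,0],[-0.003,0,0],1],
  [[0,0,0],[-0.002,0,0],1],
])

```text
clock: 19.33
position: [0.5962, -0.1237, 0.0647]
ee_rot: [[0.984, 0.005, -0.18], [0.18, -0.0, 0.984], [0.005, -1.0, -0.001]]
contact_force: [9.3, 0.4, -8.4]
gripper_width: 0.199
```

carry_out([
  [[0,0,0],[-0.002,0,0],1],
  [[0,0,0],[-0.002,0,0],1],
])

```text
clock: 19.5
position: [0.5927, -0.1243, 0.0647]
ee_rot: [[0.984, 0.008, -0.18], [0.18, 0.0, 0.984], [0.008, -1.0, -0.001]]
contact_force: [15.4, 2.3, -11.9]
gripper_width: 0.199
```

15.6 N along the lane, at the predicted position: all four jars are pressed. Let go.

carry_out([
  [[0,0,0],[0,0,0],0.8],
  [[0,0,0],[0,0,0],0.5],
  [[0,0,0],[0,0,0],0],
  [[0,0,0],[0,0,0],-0.2],
  [[0,0,0],[0,0,0],-0.2],
  [[0,0,0],[0,-0.01,0],-0.2],
  [[0,0,0],[0,-0.025,0],-0.2],
  [[0,0,0],[0,-0.03,0],-0.2],
  [[0,0,0],[0,-0.03,0],-0.2],
  [[0,0,0],[0,-0.03,0],-1],
  [[0,0,0],[0.02,0,0.03],-1],
  [[0,0,0],[0.02,0,0.04],-1],
  [[0,0,0],[0,0,0.04],-1],
  [[0,0,0],[0,0,0.03],-1],
  [[0,0,0],[0,0,0],-1],
])

```text
clock: 20.75
position: [0.6047, 0.0232, 0.2068]
ee_rot: [[0.985, 0.013, -0.174], [0.174, -0.0, 0.985], [0.013, -1.0, -0.002]]
contact_force: [0.2, 0.6, -0.1]
gripper_width: 1.0
```

Run:
```python
from h import *
a=snap('side','s4');b=snap('top','t4')
c=cv2.resize(a['frame'][150:300,170:320],(560,560),interpolation=cv2.INTER_CUBIC)
t=cv2.resize(b['frame'][160:265,275:322],(240,560),interpolation=cv2.INTER_CUBIC)
cv2.imwrite('pics/f4.png',np.hstack([c,t]))
```

```text
(no output)
```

View pics/f4.png

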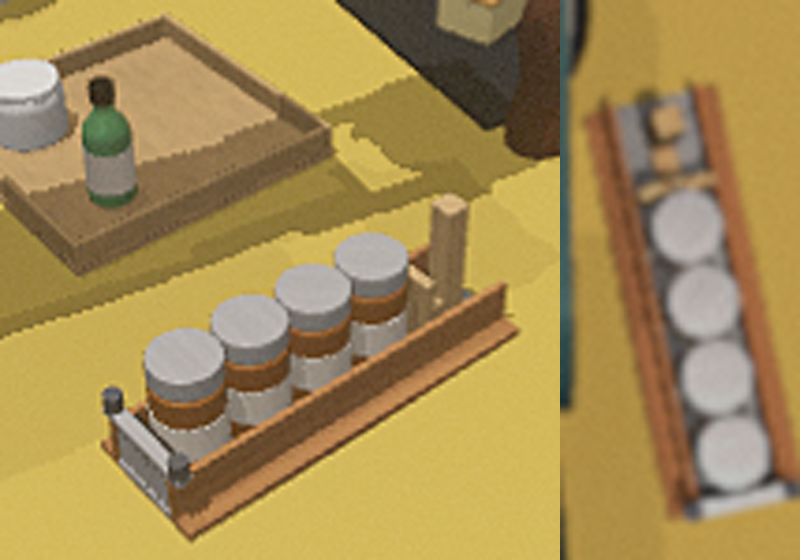

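Four upright jars stand in one snug row: top-view lids at (688,227), (703,302), (717,377) and (733,453), evenly spaced. The plate touches the last one, and the gripper is clear. Handing in.

```bash
python3 -c "
from workcell import workorder;print(workorder.finish_job())"
```

```text
the job is handed in; nothing more can be done
None
```

The jar lane is restocked and the job is handed in, at about 21 s on the robot's clock. I had no verdict back.

- **Old jars:** I drew the follower up until the force along the lane rose to about 13.6 N, against 6 to 7 N while sliding. I then pushed it back, and the next picture showed the two old jars together at the stop.
- **New jars:** I stood both between the old jars and the follower, lowering each until I felt it seat. The first new jar took two grasps, because the first grip was too high. It stayed upright in its place. The second new jar was set down a little harder, at about 10 N upward on the tool.
- **Final press:** I drew the follower up to about 15.6 N. The handle stopped within about 1 mm of where the first press plus two jar widths put it. Then I let go and moved clear.

The last side and top pictures show four upright, evenly spaced jars in one row from the stop, with the follower plate against the last one. The tin and bottle look unmoved in the tray. I did not check the bowl, mug and spoon in those last pictures. No check failed.

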